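Gauge a soldered copper tee and hold it up to the inspection camera

ROBOT

A 6-joint arm with a two-finger parallel gripper is mounted at the origin on the work surface. World frame = base frame: x ahead of the robot, y to its left, z up, the work surface at z = 0. Lengths are in m, angles in rad, forces in N, time in s.
With the tool pointing down it reaches from about 0.275 to 0.825 m from the base axis. Payload 4.9 kg.
Tool frame: the origin (TCP) lies midway between the tips of the shut fingers; the grasp point (between the pads) lies 19 mm behind it (grip_point_offset is the distance from the TCP to the grasp point, in m); z points along the fingers, x is the direction in which the jaws open and shut, and the axes are right-handed (so a half turn about z gives the same grasp; the last joint's range is limited). The gripper opens to 85 mm and grips with 20 to 120 N. Pads are 22 mm wide; open, the fingers measure 114 mm over their backs; the gripper's body (76 mm by 85 mm) begins 54 mm behind the grasp point. The pads swing forward as they close: fully open they stand 13 mm farther back than shut.
Start: joints at [1.187, 0.326, -0.193, 1.052, 0, 1.437], TCP at [0.136, 0.533, 0.231] pointing down, gripper open.
Joint ranges: [-2.65, 2.65], [-0.97, 1.79], [-1.3, 1.35], [-1.93, 2.1], [-1.47, 1.37], [-3.14, 3.14]. Speed limits (rad/s): [2.57, 2.57, 3.14, 3.14, 3.14, 3.14].

INTERFACE

Orientations are given as a rotation vector (axis times angle).
In Python, from cell import * gives the robot as it stands. Calls block until the motion is done:
- movep(position, orientation): joint-space move of the TCP to a pose.
- move_l(position, velocity=0.15, rot=None, until_force=None): straight line of the TCP; rot=None keeps the orientation; velocity is the mean speed in m/s. With until_force (N) it stops when the force on the tool has changed by that much, and returns True; else False.
- set_joints(angles): joint-space move.
- let_go() and grab(newtons=None): open the fingers fully, or close them until they stop; newtons is the grip in N (None keeps the last).
- sleep(seconds).
- ik(position, orientation): joint angles nearest the present ones, or None.
- get_state(): the state.
- grab_frame(name): name is "scene" or "top" or "wrist"; returns a dict with "img" (480x640x3 uint8, red, green, blue), "fx", "fy", "cx", "cy" (pixels), "cam_to_world" (4x4, takes a point from camera to world coordinates); the wrist camera has in their place "T_tool_cam" (4x4, takes a point from camera to tool coordinates, whose origin is the TCP and whose axes are the tool frame's). Camera axes: x right, y down, z forward; pixel columns grow to the right and rows downward; lengths in m; the calibration is good to about 2 mm. A picture is of the moment at which its call begins: read the wrist's pose just before it. There is no depth.
A pose or a line that the arm cannot do raises MotionError and nothing moves.
- sign_off(): hands the job in, once; it reports no verdict.
Trained networks look in the newest picture that a camera, given by its name, has taken for a name from the list of things; names that differ only in an ending like _2 or _b are one class to them, and where a whole thing is asked for, a point or a joint stands for the part that bears it (a point fixed in the world has none). Each returns a list of dicts, best first, with "score" (0 to 1); they miss things now and then, are a little off and sometimes report something else, mostly with a low value. They report only what shows in the picture. A call takes as long as a camera call. They do not tell look-alikes from the thing itself.
- spot_in(camera, name): "centre" ([column, row] in pixels, amid what is visible of it).
- silhouettes(camera, name): "mask" (480x640 bool, what is visible of it) and "centre" ([column, row] in pixels, amid what is visible of it).
- tip_of(camera, name): "centre" ([column, row] in pixels: a listed point, or the origin of a listed thing).
The state is a dict: "clock": time; "q": joint angles; "joint_velocities": joint speeds; "tau": joint torques, N m; "position": TCP position; "eef_rot": TCP orientation; "contact_force": force on the tool from outside, world axes, zero at the start; "wrist_torque": the same for the moment, N m; "finger_gap": opening from 0.0 (shut) to 1.0 (fully open).
Only numpy, scipy, OpenCV 4.12 (cv2) and the standard library are available. Lean on these libraries where they do the work, as an engineer would, in place of code of your own. Each camera call takes 0.05 s, during which the arm holds its last target.

TASK

Take the soldered copper tee out of the aluminium jig, and press its foot down onto the sprung plunger of the length gauge until the plunger has sunk more than half way. Then hold the tee up to the inspection camera, 160 mm in front of the lens and centred on it, with one open end of the tee's cross tube looking straight into the tilted lens and its foot pointing down, square to the line of sight and not rolled to either side. Finish while still holding it there, still and in the air, and leave everything else as it stands.

Things in the scene. Friction and masses are not known exactly. Their poses are not given: they have to be found in the camera images.
- tee: Copper T: cross tube (along x) 64 mm long, 24 mm across (25.6 mm over the end collars), both ends open and alike, on a vertical foot tube 15 mm across (20 mm just under the cross tube). 82 mm tall, about 160 g. Origin: centre of the foot's lower end, z up. Starts upright, 25 mm deep and loose in a jig socket; cross tube's axis 90 mm above the table, within 0.35 rad of the jig's x.
- tee_center (a point): Middle of the tee's cross tube, on its axis, 70 mm above the foot's lower end. Axes as tee.
- tee_foot (a point): Centre of the lower end of the tee's foot, same point as tee.
- jig: Bare aluminium block, 60 x 250 x 45 mm (x, y, z), fixed to the table, with three round sockets 25 mm deep in its top on its middle line, at y = -85, 0 and +85 mm; a copper piece stands in each, which is where is drawn anew. Origin at the centre of its underside.
- plunger_top (a point): Centre of the top face of the length gauge's plunger, a plain steel disc 36 mm across standing up on the grey gauge; moves down with it.
- plunger (a joint): Travel of the plunger in m: 0 up, 0.008 fully down; a spring pushes back with up to 6 N at full travel. It returns when let go.
- gauge: Length gauge fixed to the table: grey foot plate 100 x 140 x 20 mm, the plunger over its origin, and a post with a round dial 90 mm to 102 mm tall, 82 mm to the +y side of the plunger. Origin on the underside, straight below the plunger.
- lens (a point): Centre of the front glass (30 mm across) of the inspection camera, a grey box 45 x 56 x 50 mm clamped, at a height drawn anew, on a column 22 mm across and 418 mm tall, 75 mm level behind the lens, on a round foot 120 mm across. The lens looks along the -x axis of this frame, 0.3 rad downward, roughly towards the robot; y is level, z is the camera's up.
- view_point (a point): The point in the air 160 mm in front of the lens on its line of sight, where tee_center is wanted. Axes as lens: x points back to the lens, y is level, z is the camera's up. 0.24 to 0.32 m above the table.
- elbow: Copper elbow of 15 mm tube in another socket of the jig: like the tee but with a single arm, 32 mm long, to its +x. 76 mm tall. Origin at the centre of its lower end. Leave it.
- straight: Straight copper tube with a 19 mm coupling on top, in the remaining socket, 84 mm tall. Origin at its lower end. Leave it.
- reel: Reel of solder, 60 mm across, 45 mm tall, standing on its flat. Origin under its centre. Leave it.
- canister: Yellow gas canister, 66 mm across, 170 mm tall, standing. Origin under its centre. Leave it.
- wrench: Wrench, 190 mm long, lying on the table. Leave it.
- brush: Flux brush, 170 mm long, lying on the table. Leave it.
- bar: Aluminium flat bar, 200 x 22 x 12 mm, lying on the table. Leave it.
- offcut: Offcut of copper tube, 22 mm across, 90 mm long, lying on the table. Leave it.
Not all that is in view belongs to the job. What is shaped like the tee but blue or green is not meant.

How it is judged:
On the way:
1. the tee, held in the fingers and upright (within 0.3 rad), pushes the gauge's plunger down by more than 4 mm with its foot (within 16 mm of the middle of the plunger) (value of joint plunger above 0.004 m and distance between tee_foot and plunger_top below 0.016 m and angle between tee's own z axis and vertical below 0.3 rad and contact force between tee and the fingers above 1 N), for 0.2 s.
At the end, for the whole second after the job is handed in: The fingers hold the tee still in the air, the middle of its cross tube within 20 mm (each way) of the point 160 mm in front of the lens, the cross tube within 0.2 rad of the line of sight, the foot down within 0.2 rad of the camera's own down, the plunger back up (x of tee_center in the frame of view_point between -0.02 and 0.02 m and y of tee_center in the frame of view_point between -0.02 and 0.02 m and z of tee_center in the frame of view_point between -0.02 and 0.02 m and angle between the x axis of tee and the x axis of view_point, either way round below 0.2 rad and angle between the z axis of tee and the z axis of view_point, either way round below 0.2 rad and z of tee_foot in the frame of view_point below -0.03 m and height (world z) of tee_foot above 0.1 m and contact force between tee and the fingers above 1 N and linear speed of tee below 0.03 m/s and angular speed of tee below 0.2 rad/s and value of joint plunger below 0.002 m); the arm keeps its last pose, push and grip.
It fails at once if the elbow or the straight piece is disturbed (moved more than 25 mm) (distance of any of elbow, straight from where it was at the start of the episode above 0.025 m).
It fails at once if one of the other loose things is disturbed (moved more than 20 mm) (distance of any of reel, canister, wrench, brush, bar, offcut from where it was at the start of the episode above 0.02 m).
It fails at once if the camera is shifted on its column (more than 8 mm) (distance of lens from where it was at the start of the episode above 0.008 m).
It also fails if it takes over 38 s, if anything falls off the work surface, if the arm or the gripper's body presses on something with over 40 N, if the wrist force passes 120 N, or if a joint passes its speed limit or range.

## Working session

There is one attempt and no reset: what is moved stays moved. The work goes in short steps, each a Python script; the robot and the scene stay as the last script left them, time stands still between calls to the robot, and variables do not carry over. Pictures are saved under pics/ and viewed, and the job is handed in when it is done.

```bash
ls; mkdir -p pics
python3 - <<'E'
from cell import *
import cv2
for n in ("scene","top","wrist"):
    f=grab_frame(n); cv2.imwrite(f"pics/{n}0.png",f["img"][:,:,::-1])
    print(n,{k:v for k,v in f.items() if k!="img"})
print(get_state())
E
```

```text
pics
scene {'fx': 473.6918173671782, 'fy': 473.6918173671782, 'cx': 319.9670163754276, 'cy': 236.48031864279326, 'cam_to_world': array([[ 0.67723812,  0.41425891, -0.60806092,  1.28911366],
       [ 0.73576239, -0.37962981,  0.56083412, -0.68260985],
       [ 0.00149248, -0.82720661, -0.5618959 ,  0.82444797],
       [ 0.        ,  0.        ,  0.        ,  1.        ]])}
top {'fx': 459.13315444536727, 'fy': 459.13315444536727, 'cx': 322.4470337303152, 'cy': 243.0592966640505, 'cam_to_world': array([[ 0.00900043, -0.99696006,  0.07739272,  0.49764664],
       [-0.99994297, -0.00941824, -0.00503534, -0.02642285],
       [ 0.00574894, -0.07734299, -0.99698797,  1.29543026],
       [ 0.        ,  0.        ,  0.        ,  1.        ]])}
wrist {'fx': 401.138913545915, 'fy': 401.138913545915, 'cx': 318.1998925768714, 'cy': 243.64517284820099, 'T_tool_cam': array([[ 9.99999827e-01, -5.88358545e-04,  2.60725593e-05,
        -8.33442850e-04],
       [ 5.57144981e-04,  9.59440501e-01,  2.81910651e-01,
        -7.12678671e-02],
       [-1.90879610e-04, -2.81910588e-01,  9.59440662e-01,
        -1.42636686e-01],
       [ 0.00000000e+00,  0.00000000e+00,  0.00000000e+00,
         1.00000000e+00]])}
{'clock': 0.15, 'q': array([ 1.18679575e+00,  3.26785171e-01, -1.93375997e-01,  1.05199596e+00,
       -1.51138038e-05,  1.43661687e+00]), 'joint_velocities': array([-1.34429570e-04, -1.51718447e-03,  2.83020813e-03,  8.91902902e-05,
        4.70497085e-04, -2.71061893e-04]), 'tau': array([ 1.32076791e-03, -4.43702888e+01,  2.62665671e+01,  1.04400131e-02,
       -6.42079431e-05, -7.35483354e-06]), 'position': array([0.13578771, 0.53250601, 0.23066715]), 'eef_rot': array([ 2.48034372e+00,  1.92694560e+00, -1.83592551e-03]), 'contact_force': array([-0.36022894, -0.12589293,  0.53839687]), 'wrist_torque': array([-0.04577073, -0.00526088, -0.0316411 ]), 'finger_gap': 0.999104069584354}
```

View pics/scene0.png

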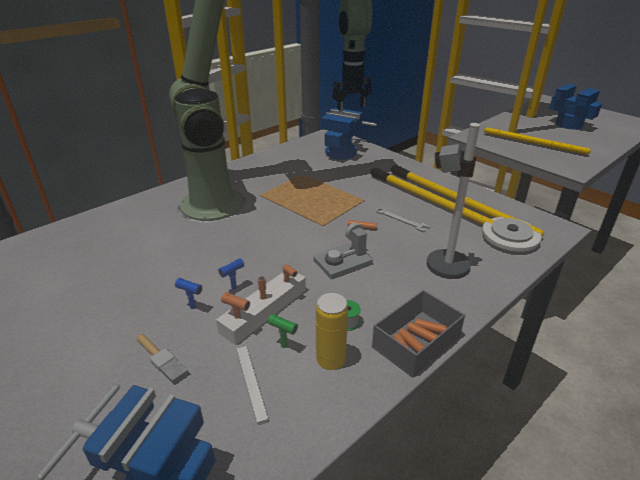

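View pics/top0.png

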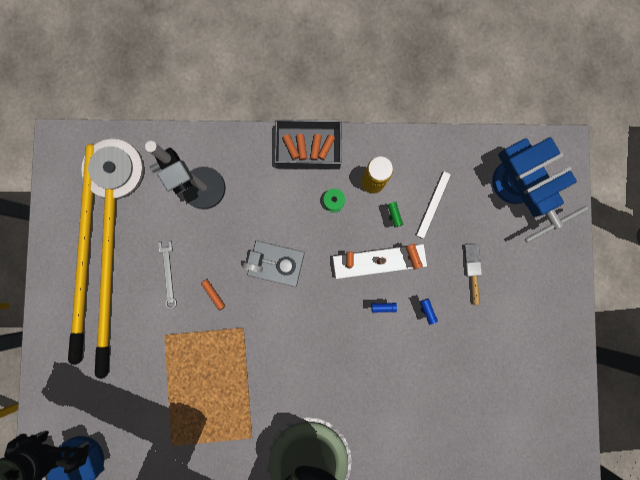

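View pics/wrist0.png

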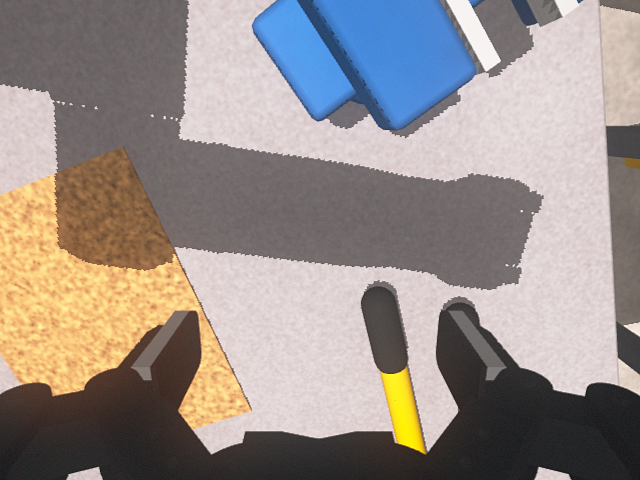

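```bash
cat > h.py <<'E'
from cell import *
import numpy as np, cv2
from scipy.spatial.transform import Rotation as R
import json
def ray(f,px):
    T=f["cam_to_world"]
    d=T[:3,:3]@np.array([(px[0]-f["cx"])/f["fx"],(px[1]-f["cy"])/f["fy"],1.])
    return T[:3,3],d/np.linalg.norm(d)
def tri(rays):
    A=np.zeros((3,3));b=np.zeros(3)
    for o,d in rays:
        P=np.eye(3)-np.outer(d,d);A+=P;b+=P@o
    x=np.linalg.solve(A,b)
    return x,[np.linalg.norm((np.eye(3)-np.outer(d,d))@(x-o)) for o,d in rays]
def atz(r,z):
    o,d=r; return o+d*(z-o[2])/d[2]
def proj(f,p):
    T=np.linalg.inv(f["cam_to_world"]); c=T[:3,:3]@np.asarray(p)+T[:3,3]
    return np.array([f["fx"]*c[0]/c[2]+f["cx"],f["fy"]*c[1]/c[2]+f["cy"]])
def wrist():
    s=get_state(); f=grab_frame("wrist")
    T=np.eye(4);T[:3,:3]=R.from_rotvec(s["eef_rot"]).as_matrix();T[:3,3]=s["position"]
    f["cam_to_world"]=T@f["T_tool_cam"]; return f
E
python3 - <<'E'
from h import *
fs=grab_frame("scene");ft=grab_frame("top")
for n in ("tee","tee_center","plunger_top","gauge","lens","jig","elbow","straight","canister","reel","view_point"):
    r={}
    for c in("scene","top"):
        r[c]=[(np.round(x["centre"],1).tolist(),round(x["score"],2)) for x in tip_of(c,n)][:5]
    print(n,r)
    if r["scene"] and r["top"]:
        for a in r["scene"][:3]:
            for b in r["top"][:3]:
                x,e=tri([ray(fs,a[0]),ray(ft,b[0])])
                if max(e)<.012: print("   ",a[0],b[0],x.round(4),np.round(e,4))
print(get_state()["clock"])
S=fs["img"];T=ft["img"]
cv2.imwrite("pics/s_jig.png",cv2.resize(S[230:360,170:370],None,fx=4,fy=4,interpolation=3)[:,:,::-1])
cv2.imwrite("pics/t_jig.png",cv2.resize(T[190:340,320:500],None,fx=4,fy=4,interpolation=3)[:,:,::-1])
cv2.imwrite("pics/s_cam.png",cv2.resize(S[110:290,400:560],None,fx=3,fy=3,interpolation=3)[:,:,::-1])
cv2.imwrite("pics/t_cam.png",cv2.resize(T[130:300,130:320],None,fx=3,fy=3,interpolation=3)[:,:,::-1])
E
```

```text
tee {'scene': [([192.7, 307.1], 0.9), ([285.5, 349.3], 0.87), ([233.0, 290.2], 0.82), ([240.7, 325.7], 0.81)], 'top': [([411.6, 260.8], 0.7), ([424.9, 310.7], 0.54), ([390.6, 218.7], 0.51), ([383.6, 304.6], 0.51)]}
    [192.7, 307.1] [424.9, 310.7] [ 0.4132 -0.3178  0.0026] [0.0038 0.0038]
    [285.5, 349.3] [390.6, 218.7] [ 0.6726 -0.2258 -0.0108] [0.0026 0.0026]
    [233.0, 290.2] [411.6, 260.8] [ 0.5447 -0.2648  0.1107] [0.002 0.002]
tee_center {'scene': [([280.0, 322.5], 0.86), ([185.2, 287.8], 0.81), ([233.0, 266.0], 0.78), ([235.5, 301.2], 0.55)], 'top': [([396.1, 214.4], 0.78), ([426.8, 312.2], 0.7), ([383.6, 308.4], 0.66), ([414.2, 257.7], 0.5)]}
    [280.0, 322.5] [396.1, 214.4] [ 0.6703 -0.2302  0.0764] [0.0013 0.0013]
    [185.2, 287.8] [426.8, 312.2] [ 0.4087 -0.3165  0.062 ] [0.0044 0.0044]
    [233.0, 266.0] [383.6, 308.4] [ 0.4227 -0.1931  0.074 ] [0.0031 0.0031]
plunger_top {'scene': [([331.3, 254.0], 0.45)], 'top': [([281.7, 264.8], 0.43)]}
    [331.3, 254.0] [281.7, 264.8] [0.5294 0.0721 0.0391] [0.0079 0.0079]
gauge {'scene': [([335.2, 264.5], 0.83)], 'top': [([287
[... 621 characters left out ...]
315 -0.0963  0.0196] [0.007 0.007]
straight {'scene': [([261.6, 303.1], 0.67), ([234.6, 322.0], 0.26)], 'top': [([378.0, 260.6], 0.58), ([413.1, 253.0], 0.29)]}
    [261.6, 303.1] [378.0, 260.6] [ 0.5468 -0.1898  0.0266] [0.0036 0.0036]
    [234.6, 322.0] [413.1, 253.0] [ 0.5685 -0.2839  0.0399] [0.0028 0.0028]
canister {'scene': [([329.1, 358.0], 0.97)], 'top': [([374.4, 182.4], 0.7)]}
    [329.1, 358.0] [374.4, 182.4] [ 0.7726 -0.1787  0.007 ] [0.0006 0.0006]
reel {'scene': [([343.9, 321.4], 0.78)], 'top': [([334.5, 198.8], 0.71)]}
    [343.9, 321.4] [334.5, 198.8] [ 0.7195 -0.0701  0.01  ] [0.0057 0.0057]
view_point {'scene': [([160.2, 360.9], 0.69)], 'top': [([371.6, 180.8], 0.16)]}
1.35
```

View pics/s_jig.png

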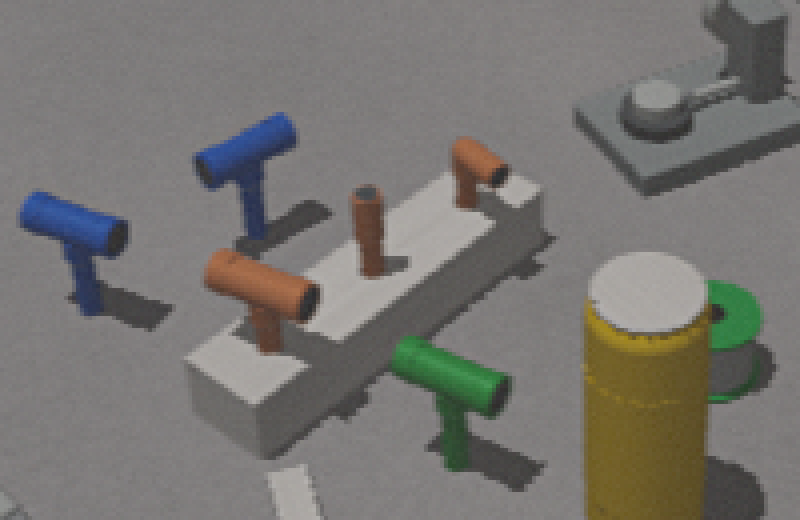

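View pics/t_jig.png

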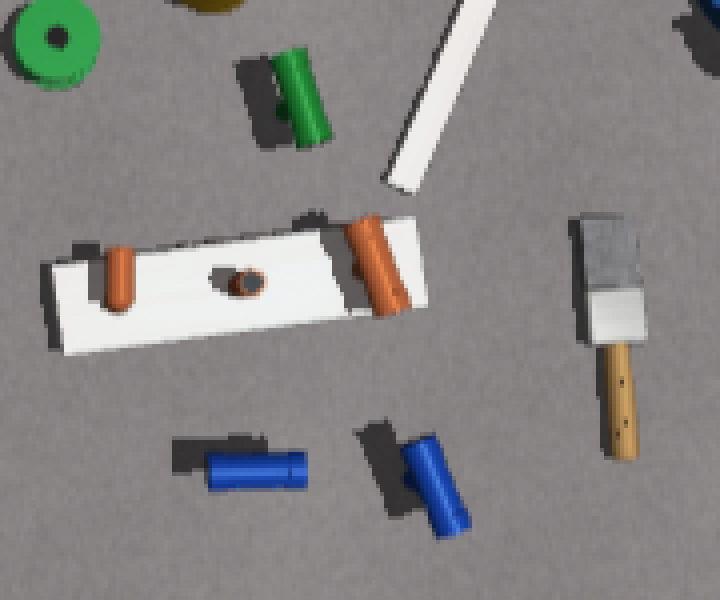

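View pics/s_cam.png

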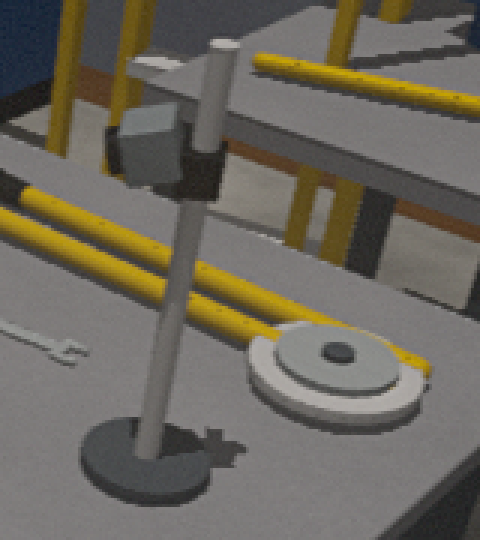

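View pics/t_cam.png

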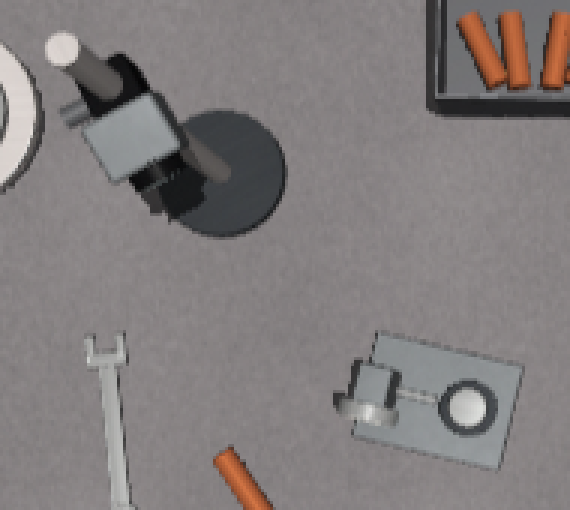

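```bash
cat >> h.py <<'E'
def toolrot(yaw,s=1):
    # tool z down, tool x = s * (tee y) for tee yaw
    x=s*np.array([-np.sin(yaw),np.cos(yaw),0]);z=np.array([0,0,-1.]);y=np.cross(z,x)
    return R.from_matrix(np.stack([x,y,z],1)).as_rotvec()
def viewframe(az,lens):
    # az: heading of horizontal part of view x (towards the lens)
    h=np.array([np.cos(az),np.sin(az),0]);c,s_=np.cos(.3),np.sin(.3)
    x=h*c+np.array([0,0,s_]); z=-h*s_+np.array([0,0,c]); y=np.cross(z,x)
    return np.stack([x,y,z],1), np.asarray(lens)-.16*x
def finalrot(V,s=1):
    x=s*V[:,1];z=-V[:,2];return R.from_matrix(np.stack([x,np.cross(z,x),z],1)).as_rotvec()
E
python3 - <<'E'
from h import *
fs=grab_frame("scene");ft=grab_frame("top")
print("teec",tri([ray(fs,[235.5,301.2]),ray(ft,[414.2,257.7])]))
# column top, column foot
print("coltop",tri([ray(fs,[400+225/3,110+44/3]),ray(ft,[130+63/3,130+48/3])]))
for n in (ray(fs,[400+146/3,110+455/3]),ray(ft,[130+228/3,130+173/3])): print("foot",atz(n,0.018))
print("foot top", atz(ray(ft,[130+223/3,130+173/3]),0.01),atz(ray(fs,[400+146/3,110+460/3]),0.01))
lens=np.array([.688,.268,.323])
for az in (.3,.4,.5):
    V,p=viewframe(az,lens);print(az,p.round(3))
    for s in (1,-1): print(s,ik(p-.019*V[:,2],finalrot(V,s)))
for s in (1,-1):
    print(s,ik([.55,-.27,.09-.019],toolrot(.31,s)),ik([.535,.07,.12],toolrot(.31,s)))
E
```

```text
teec (array([ 0.55598903, -0.27272337,  0.08945019]), [np.float64(0.0018660305141769674), np.float64(0.001866030514176896)])
coltop (array([0.7522505 , 0.30445259, 0.4185464 ]), [np.float64(0.0006041815492345469), np.float64(0.0006041815492345619)])
foot [0.75363453 0.30375351 0.018     ]
foot [0.74998969 0.29607485 0.018     ]
foot top [0.75152219 0.3028048  0.01      ] [0.75286092 0.3069846  0.01      ]
0.3 [0.542 0.223 0.276]
1 [ 0.25807875  0.16860067 -0.38291121  0.7195325   0.01238526 -0.04005095]
-1 [ 0.25807875  0.16860067 -0.38291121  0.7195325   0.01238526  3.10154171]
0.4 [0.547 0.208 0.276]
1 [ 0.21068553  0.16808607 -0.3831006   0.7246616   0.05564137 -0.18104672]
-1 [ 0.21068553  0.16808607 -0.3831006   0.7246616   0.05564137  2.96054594]
0.5 [0.554 0.195 0.276]
1 [ 0.1646988   0.17516926 -0.37339779  0.73802692  0.0973959  -0.32135641]
-1 [ 0.1646988   0.17516926 -0.37339779  0.73802692  0.0973959   2.82023624]
1 [-0.5767635   0.58228109 -0.2253982   0.76311704  0.         -0.8867635 ] [-0.00673199  0.40848671 -0.37910454  0.78320507  0.         -0.31673199]
-1 [-0.5767635   0.58228109 -0.2253982   0.76311704  0.          2.25482915] [-0.00673199  0.40848671 -0.37910454  0.78320507  0.          2.82486067]
```

```bash
cat > plan.py <<'E'
from h import *
def lookat(C,tgt):
    # tool rotation/pos such that wrist camera at C looks at tgt, image up = world up
    f=np.asarray(tgt)-C; f/=np.linalg.norm(f); r=np.cross(f,[0,0,1.]); r/=np.linalg.norm(r); d=np.cross(f,r)
    Wc=np.eye(4);Wc[:3,:3]=np.stack([r,d,f],1);Wc[:3,3]=C
    return Wc
E
python3 - <<'E'
from plan import *
T_tc=grab_frame("wrist")["T_tool_cam"]
lens=np.array([.688,.268,.323])
for dist,dz in ((.3,.0),(.3,.05),(.35,.05),(.28,.1),(.32,.12),(.25,.15)):
  for daz in (0,-.3):
    az=.5+daz; C=lens-dist*np.array([np.cos(az),np.sin(az),0])+[0,0,dz]
    W=lookat(C,lens)@np.linalg.inv(T_tc)
    q=ik(W[:3,3],R.from_matrix(W[:3,:3]).as_rotvec())
    print(dist,dz,daz,W[:3,3].round(3),None if q is None else q.round(2))
E
```

```text
0.3 0.0 0 [0.563 0.199 0.295] None
0.3 0.0 -0.3 [0.548 0.239 0.295] None
0.3 0.05 0 [0.557 0.195 0.319] None
0.3 0.05 -0.3 [0.541 0.237 0.319] None
0.35 0.05 0 [0.514 0.172 0.323] None
0.35 0.05 -0.3 [0.494 0.228 0.323] None
0.28 0.1 0 [0.564 0.199 0.344] None
0.28 0.1 -0.3 [0.549 0.239 0.344] None
0.32 0.12 0 [0.528 0.18  0.362] None
0.32 0.12 -0.3 [0.509 0.231 0.362] None
0.25 0.15 0 [0.574 0.205 0.368] [-0.03 -0.04 -1.2  -0.87  0.51  2.99]
0.25 0.15 -0.3 [0.561 0.241 0.368] [ 0.36 -0.02 -1.2  -0.93 -0.16 -3.1 ]
```

Run:
```python
from plan import *
T_tc=grab_frame("wrist")["T_tool_cam"]
lens=np.array([.688,.268,.323])
for dist,dz in ((.3,.05),(.3,.1),(.3,.15),(.25,.15),(.25,.2),(.2,.25)):
  for daz in (0,-.3):
    az=.5+daz; C=lens-dist*np.array([np.cos(az),np.sin(az),0])+[0,0,dz]
    Wc=lookat(C,lens); Wc[:3,:2]*=-1
    W=Wc@np.linalg.inv(T_tc)
    q=ik(W[:3,3],R.from_matrix(W[:3,:3]).as_rotvec())
    print(dist,dz,daz,W[:3,3].round(3),None if q is None else q.round(2))
```

```text
0.3 0.05 0 [0.564 0.201 0.375] [-0.01 -0.2  -1.02 -0.31  0.45 -0.24]
0.3 0.05 -0.3 [0.55  0.241 0.375] [ 0.37 -0.18 -1.02 -0.38 -0.15  0.07]
0.3 0.1 0 [0.563 0.201 0.4  ] [ 0.02 -0.24 -0.81  0.09  0.39 -0.29]
0.3 0.1 -0.3 [0.548 0.241 0.4  ] [ 0.35 -0.23 -0.81  0.03 -0.13  0.09]
0.3 0.15 0 [0.559 0.198 0.428] [ 0.05 -0.22 -0.6   0.42  0.32 -0.32]
0.3 0.15 -0.3 [0.544 0.24  0.428] [ 0.35 -0.21 -0.61  0.36 -0.11  0.1 ]
0.25 0.15 0 [0.599 0.22  0.416] [ 0.11 -0.08 -0.47  0.48  0.26 -0.29]
0.25 0.15 -0.3 [0.589 0.249 0.416] [ 0.32 -0.08 -0.47  0.44 -0.08  0.09]
0.25 0.2 0 [0.591 0.216 0.447] [ 0.13 -0.03 -0.26  0.76  0.21 -0.31]
0.25 0.2 -0.3 [0.58  0.247 0.447] [ 0.32 -0.03 -0.26  0.73 -0.07  0.1 ]
0.2 0.25 0 [0.617 0.23  0.468] [ 0.19  0.19  0.14  1.15  0.12 -0.29]
0.2 0.25 -0.3 [0.609 0.253 0.468] [ 0.3   0.19  0.14  1.14 -0.04  0.09]
```

Run:
```python
from plan import *
set_joints([0.02,-0.24,-0.81,0.09,0.39,-0.29])
f=wrist(); print(get_state()["clock"])
np.save("wl.npy",f["cam_to_world"])
cv2.imwrite("pics/wl.png",f["img"][::-1,::-1,::-1])
for n in ("lens",):
    print(n,[(np.round(x["centre"],1).tolist(),round(x["score"],2)) for x in tip_of("wrist",n)])
print("exp",proj(f,[.688,.268,.323]))
V,p=viewframe(.51,[.688,.268,.323])
q=ik([.5,.04,.24],toolrot(.3)); print(q)
```

```text
3.6083
lens [([316.7, 231.2], 0.59)]
exp [317.49495831 241.91518937]
[-0.06743291  0.23074612 -0.30060382  1.03944639  0.         -0.36743291]
```

View pics/wl.png

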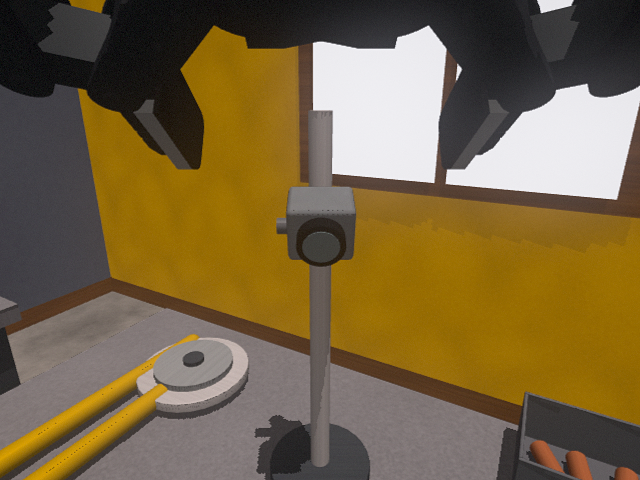

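Run:
```python
from plan import *
fs=grab_frame("scene");ft=grab_frame("top");fw=wrist()
rs=[ray(fs,[437.6,158]),ray(ft,[183.6,188.9]),ray(fw,[318,232.5])]
L,e=tri(rs);print(L.round(4),np.round(e,4)); print(tri(rs[:1]+rs[2:]),tri(rs[1:]))
col=np.array([.7522,.3042]); d=col-L[:2]; print(np.hypot(*d),np.arctan2(d[1],d[0]))
print(fw["cam_to_world"][:3,3], rs[2][1], "heading",np.arctan2(rs[2][1][1],rs[2][1][0]))
print("col proj in wrist (rotated)",[ (639-proj(fw,[*col,z])[0],479-proj(fw,[*col,z])[1]) for z in (.4185,.1)])
# gauge view
movep([.5,.05,.25],toolrot(.3))
f=wrist(); print(get_state()["clock"]); np.save("wg.npy",f["cam_to_world"])
cv2.imwrite("pics/wg.png",f["img"][:,:,::-1])
for n in ("plunger_top","gauge"):
    r=tip_of("wrist",n);print(n,[(np.round(x["centre"],1).tolist(),round(x["score"],2)) for x in r])
    print(proj(f,[.53,.072,.04]))
```

```text
[0.6872 0.2691 0.3189] [0.0042 0.0009 0.0036]
(array([0.68703435, 0.26980203, 0.31880048]), [np.float64(0.0038570887887424033), np.float64(0.003857088788742247)]) (array([0.68827664, 0.26904153, 0.31485294]), [np.float64(0.0002982154057747589), np.float64(0.0002982154057747283)])
0.07387532858108938 0.49586783728658557
[0.42360138 0.12387992 0.42332773] [ 0.82551367  0.45171581 -0.33834895] heading 0.500686041774643
col proj in wrist (rotated) [(np.float64(320.81690310572327), np.float64(109.2840418707139)), (np.float64(320.2396595797395), np.float64(402.3043126096008))]
4.7833
plunger_top [([324.6, 247.3], 0.7)]
[332.14395114 246.26099208]
gauge [([322.9, 235.7], 0.55)]
[332.14395114 246.26099208]
```

View pics/wg.png

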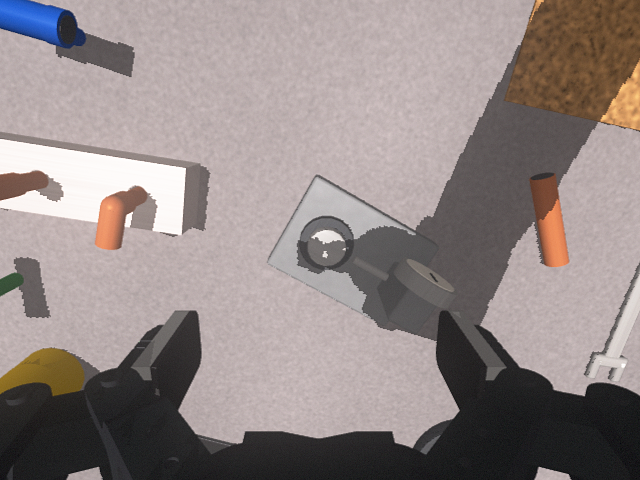

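Run:
```python
import cv2
i=cv2.imread("pics/wg.png")[170:340,260:470]; cv2.imwrite("pics/wg2.png",cv2.resize(i,None,fx=3.5,fy=3.5,interpolation=3))
```

```text
(no output)
```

View pics/wg2.png

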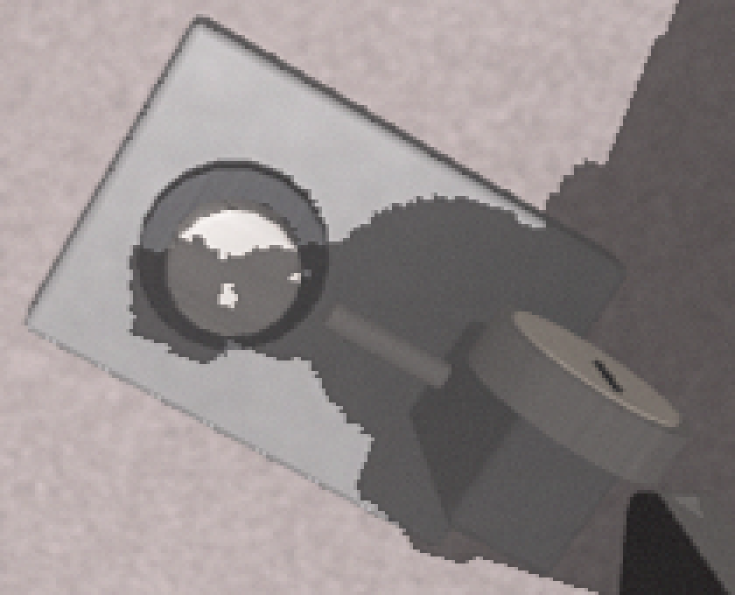

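Run:
```python
from plan import *
fs=grab_frame("scene");ft=grab_frame("top");fw=wrist()
rs=[ray(fs,[334,254]),ray(ft,[285.7,265.7]),ray(fw,[326.9,247.7])]
print(tri(rs),tri(rs[1:]),[atz(r,.04).round(4) for r in rs])
movep([.545,-.26,.22],toolrot(.3))
f=wrist(); print(get_state()["clock"],get_state()["position"])
cv2.imwrite("pics/wt.png",f["img"][:,:,::-1])
for n in ("tee_center","tee"):
    r=tip_of("wrist",n);print(n,[(np.round(x["centre"],1).tolist(),round(x["score"],2)) for x in r])
print(proj(f,[.556,-.2725,.09]))
for n in ("tee",):
    for m in silhouettes("wrist",n):
        k=m["mask"].astype(np.uint8); print(m["score"],m["centre"],cv2.minAreaRect(cv2.findNonZero(k)) if k.any() else None)
np.save("wt.npy",f["cam_to_world"])
```

```text
(array([0.53231179, 0.06756798, 0.04192561]), [np.float64(0.0008876713179590354), np.float64(0.0007167862030515475), np.float64(0.00032567498132802055)]) (array([0.5320431 , 0.06722324, 0.04182599]), [np.float64(0.0003335875742723985), np.float64(0.0003335875742724158)]) [array([0.5308, 0.0703, 0.04  ]), array([0.5321, 0.067 , 0.04  ]), array([0.5325, 0.0678, 0.04  ])]
6.2833 [ 0.54530165 -0.25850125  0.22032744]
tee_center [([310.2, 375.2], 0.88), ([295.9, 10.7], 0.87), ([295.2, 243.7], 0.78), ([458.3, 86.5], 0.7)]
tee [([301.5, 37.2], 0.97), ([312.5, 336.1], 0.74), ([432.6, 93.8], 0.62)]
[296.33005826 240.72445946]
0.9 [296.8, 242.5] ((293.3245849609375, 244.1671142578125), (96.4454574584961, 37.63212585449219), 86.98721313476562)
0.82 [294.8, 34.6] ((297.8918762207031, 34.05811309814453), (71.05045318603516, 38.36724853515625), 85.71085357666016)
0.79 [311.1, 371.5] ((310.0, 373.5), (89.0, 30.0), 90.0)
0.77 [460.9, 86.5] ((460.8031311035156, 87.3509521484375), (103.04296875, 46.26287841796875), 17.265810012817383)
```

View pics/wt.png

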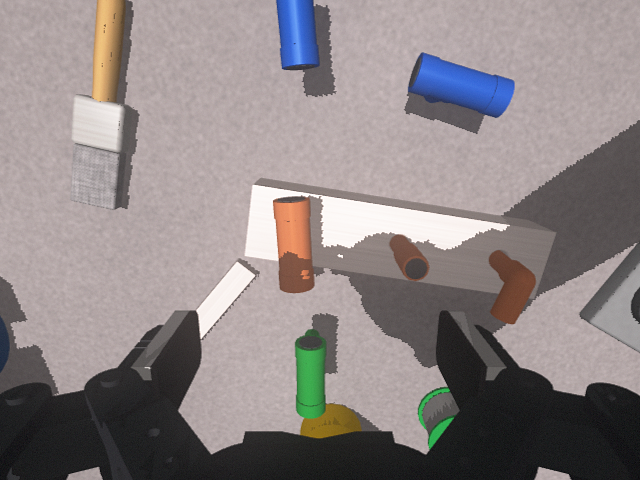

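Run:
```python
from plan import *
fs=grab_frame("scene");ft=grab_frame("top");fw=wrist()
m=silhouettes("wrist","tee")
m=min(m,key=lambda m:np.hypot(*(np.array(m["centre"])-[295,243])))["mask"]
mid=[]
for r in range(208,280,4):
    c=np.where(m[r])[0]
    if len(c): mid.append((c.mean(),r))
mid=np.array(mid); p=np.polyfit(mid[:,1],mid[:,0],1); print("fit",p,np.std(mid[:,0]-np.polyval(p,mid[:,1])), np.where(m.any(1))[0][[0,-1]])
P=[atz(ray(fw,[np.polyval(p,r),r]),.09) for r in (205,285)]
d=P[0]-P[1]; d=-d; print(P,"yaw",np.arctan2(d[1],d[0]),"len",np.linalg.norm(d))
rs=[ray(fs,[235.5,301.2]),ray(ft,[414.2,257.7]),ray(fw,[295,243.5])]
print(tri(rs),tri(rs[1:]),[atz(r,.09).round(4) for r in rs])
```

```text
Traceback (most recent call last):
IndexError: too many indices for array: array is 1-dimensional, but 2 were indexed
```

Run:
```python
from plan import *
fs=grab_frame("scene");ft=grab_frame("top");fw=wrist()
for k in range(3):
    ms=silhouettes("wrist","tee"); print([x["centre"] for x in ms])
    b=min(ms,key=lambda m:np.hypot(*(np.array(m["centre"])-[295,243])))
    if np.hypot(*(np.array(b["centre"])-[295,243]))<15: break
    fw=wrist()
m=b["mask"]
mid=[]
for r in range(208,280,4):
    c=np.where(m[r])[0]
    if len(c): mid.append((c.mean(),r))
mid=np.array(mid); p=np.polyfit(mid[:,1],mid[:,0],1); print("fit",p,np.std(mid[:,0]-np.polyval(p,mid[:,1])), np.where(m.any(1))[0][[0,-1]])
P=[atz(ray(fw,[np.polyval(p,r),r]),.09) for r in (205,285)]
d=P[1]-P[0]; print(P,"yaw",np.arctan2(d[1],d[0]),"len",np.linalg.norm(d))
rs=[ray(fs,[235.5,301.2]),ray(ft,[414.2,257.7]),ray(fw,[295,243.5])]
print(tri(rs),tri(rs[1:]),[atz(r,.09).round(4) for r in rs])
print(get_state()["clock"])
```

```text
[[301.9, 33.7], [460.7, 87.5], [298.9, 243.3], [311.3, 375.1]]
fit [6.69504644e-02 2.79047988e+02] 0.2208203113554565 [197 293]
[array([ 0.532083  , -0.28304268,  0.09      ]), array([ 0.58785604, -0.26280664,  0.09      ])] yaw 0.34805707107713457 len 0.05933067933161643
(array([ 0.55696252, -0.27323104,  0.09055315]), [np.float64(0.0018549720072557519), np.float64(0.0022559508209150656), np.float64(0.0011902201902706455)]) (array([ 0.55520008, -0.27334936,  0.09756985]), [np.float64(0.0009955300030998538), np.float64(0.0009955300030998072)]) [array([ 0.5579, -0.2717,  0.09  ]), array([ 0.5549, -0.2742,  0.09  ]), array([ 0.5582, -0.2738,  0.09  ])]
6.8333
```

Run:
```python
from plan import *
rot=toolrot(.345)
movep([.557,-.273,.15],rot)
move_l([.557,-.273,.068],.12)
s=get_state();print(s["clock"],s["position"],s["contact_force"])
grab(60)
s=get_state();print(s["clock"],s["finger_gap"],s["contact_force"])
f=wrist();cv2.imwrite("pics/wgr.png",f["img"][:,:,::-1])
```

```text
8.0583 [ 0.55776833 -0.27344358  0.0691901 ] [-0.48107077 -0.44636129  0.11410261]
8.6583 0.2610306968225907 [-0.22001027 -0.15391529  4.1249399 ]
```

View pics/wgr.png

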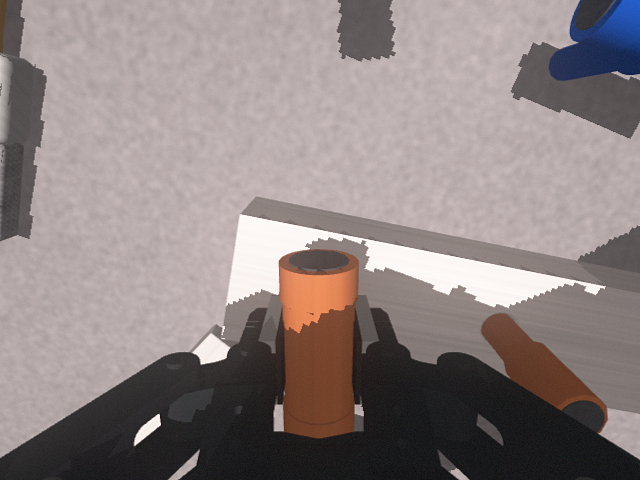

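Run:
```python
from plan import *
s=get_state();p=s["position"]
move_l([p[0],p[1],.20],.15)
print(get_state()["clock"],get_state()["finger_gap"])
movep([.5323,.0675,.16],toolrot(.5))
s=get_state();print(s["clock"],s["position"],s["contact_force"],s["finger_gap"])
fs=grab_frame("scene");ft=grab_frame("top")
for n in ("tee_foot","tee_center"):
    for c in ("scene","top"):
        print(n,c,[(np.round(x["centre"],1).tolist(),round(x["score"],2)) for x in tip_of(c,n)])
P=s["position"]
print("exp foot",proj(fs,[P[0],P[1],P[2]-.049]),"center",proj(fs,[P[0],P[1],P[2]+.021]))
cv2.imwrite("pics/s1.png",cv2.resize(fs["img"][150:300,250:450],None,fx=4,fy=4,interpolation=3)[:,:,::-1])
```

```text
9.7417 0.26009286802060766
11.0417 [0.53300606 0.06660563 0.16015523] [-0.09896693 -0.05251688 -1.29370446] 0.26228130246670633
tee_foot scene [([334.9, 210.4], 0.71), ([193.7, 304.7], 0.7), ([235.2, 288.9], 0.66), ([286.0, 346.2], 0.65), ([333.5, 232.1], 0.64)]
tee_foot top [([390.4, 217.2], 0.74), ([423.9, 310.4], 0.68)]
tee_center scene [([336.3, 210.7], 0.64), ([188.3, 284.9], 0.64), ([231.0, 265.3], 0.64), ([282.0, 323.9], 0.56), ([329.8, 254.8], 0.56)]
tee_center top [([428.3, 311.1], 0.65), ([393.6, 212.5], 0.62), ([381.9, 308.3], 0.56)]
exp foot [334.0641746  233.66630516] center [334.55069261 211.48218944]
```

View pics/s1.png

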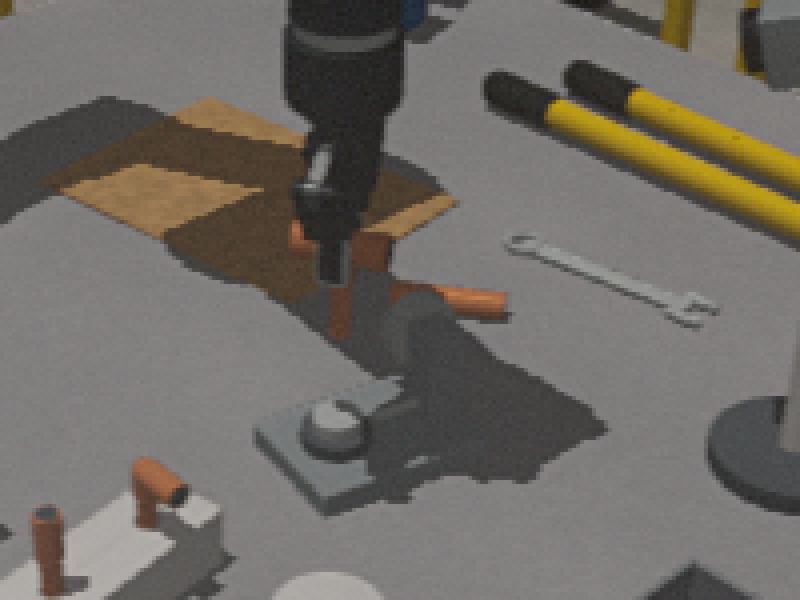

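Run:
```python
from plan import *
move_l([.5323,.0675,.105],.12)
r=move_l([.5323,.0675,.076],.04,until_force=9)
s=get_state();print(r,s["clock"],s["position"],s["contact_force"])
sleep(.35)
s=get_state();print(s["clock"],s["position"],s["contact_force"],s["finger_gap"])
fs=grab_frame("scene")
cv2.imwrite("pics/s2.png",cv2.resize(fs["img"][170:300,270:430],None,fx=5,fy=4.5,interpolation=3)[:,:,::-1])
```

```text
True 12.5083 [0.53360481 0.06748197 0.08433104] [-1.68182154 -1.26124166  9.36433095]
12.8583 [0.53343163 0.06742783 0.08431483] [-0.79205051 -0.70410062  7.21664229] 0.2701873085065484
```

View pics/s2.png

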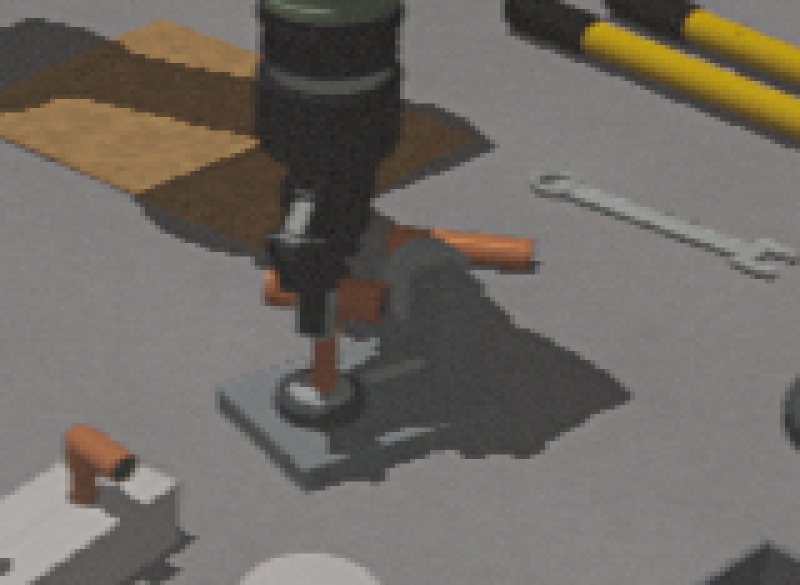

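Run:
```python
from plan import *
p=get_state()["position"]
r=move_l([.5323,.0675,.0815],.03,until_force=8)
s=get_state();print(r,s["clock"],s["position"],s["contact_force"])
sleep(.25)
s=get_state();print(s["clock"],s["position"],s["contact_force"],s["finger_gap"])
```

```text
False 13.1583 [0.53424273 0.06759722 0.08406957] [-3.24789141 -0.03268587 20.86524081]
13.4083 [0.53421009 0.06759894 0.08407195] [-4.46034049  0.64115872 20.13102638] 0.26189333748966626
```

Run:
```python
from plan import *
V,p=viewframe(.498,[.6875,.269,.318]); print(p)
rot=finalrot(V)
t=p-.020*V[:,2]
q1=ik(t-.06*V[:,0],rot);print(q1,ik(t,rot),t)
move_l([.5323,.0675,.17],.15)
print(get_state()["clock"],get_state()["contact_force"])
movep(t-.06*V[:,0],rot)
move_l(t,.1,rot)
sleep(.3)
s=get_state();print(s["clock"],s["position"],t,s["contact_force"],s["finger_gap"])
f=wrist();cv2.imwrite("pics/wf.png",f["img"][:,:,::-1])
fs=grab_frame("scene");ft=grab_frame("top")
for n in ("tee_foot","tee_center","lens"):
    for c in ("scene","top","wrist"):
        print(n,c,[(np.round(x["centre"],1).tolist(),round(x["score"],2)) for x in tip_of(c,n)])
for g in (fs,ft,f): print("exp c",proj(g,p),"foot",proj(g,p-.07*V[:,2]),"ends",proj(g,p+.032*V[:,0]),proj(g,p-.032*V[:,0]),"lens",proj(g,[.6875,.269,.318]))
cv2.imwrite("pics/s3.png",cv2.resize(fs["img"][80:280,320:520],None,fx=3,fy=3,interpolation=3)[:,:,::-1])
cv2.imwrite("pics/t3.png",cv2.resize(ft["img"][130:300,130:320],None,fx=3.5,fy=3.5,interpolation=3)[:,:,::-1])
```

```text
[0.55321184 0.1959864  0.27071677]
[ 0.12603297  0.08969413 -0.53827561  0.66224689  0.10761401 -0.35675566] [ 0.1679323   0.17956361 -0.38386457  0.72267873  0.09592724 -0.31630965] [0.55840437 0.19880962 0.25161004]
14.15 [-0.68913867 -0.48142321 -1.5000987 ]
15.7583 [0.55810242 0.19865586 0.25163005] [0.55840437 0.19880962 0.25161004] [-0.75143787  0.10400121 -1.30454018] 0.2619663398459092
tee_foot scene [([191.3, 304.3], 0.92), ([233.3, 287.9], 0.68), ([285.6, 346.1], 0.6), ([331.6, 254.2], 0.58), ([381.8, 190.2], 0.52)]
tee_foot top [([388.0, 217.7], 0.74), ([423.6, 310.1], 0.68), ([224.7, 246.1], 0.65)]
tee_foot wrist []
tee_center scene [([230.4, 265.8], 0.88), ([191.8, 288.0], 0.69), ([278.9, 321.3], 0.69), ([376.2, 164.7], 0.57)]
tee_center top [([429.8, 310.9], 0.79), ([382.7, 309.7], 0.68), ([395.4, 214.0], 0.55), ([220.0, 250.6], 0.49)]
tee_center wrist [([318.7, 348.4], 0.59)]
lens scene [([437.3, 157.4], 0.92)]
lens top [([287.3, 265.1], 0.73), ([182.6, 188.4], 0.61)]
lens wrist []
exp c [375.70006446 168.21215063] foot [381.49674029 191.7291241 ] ends [387.38268861 166.61289795] [364.26599851 169.77737779] lens [436.76823288 159.8524336 ]
exp c [220.39393423 252.80971716] foot [222.50274753 246.72449227] ends [213.19329809 240.40504199] [227.49100612 265.03598018] lens [183.30841005 188.92176728]
exp c [320.884978   344.23582699] foot [320.01239368 272.78732815] ends [320.78306632 421.71061737] [321.00112617 255.93825296] lens [320.47574127 655.34373036]
```

View pics/s3.png

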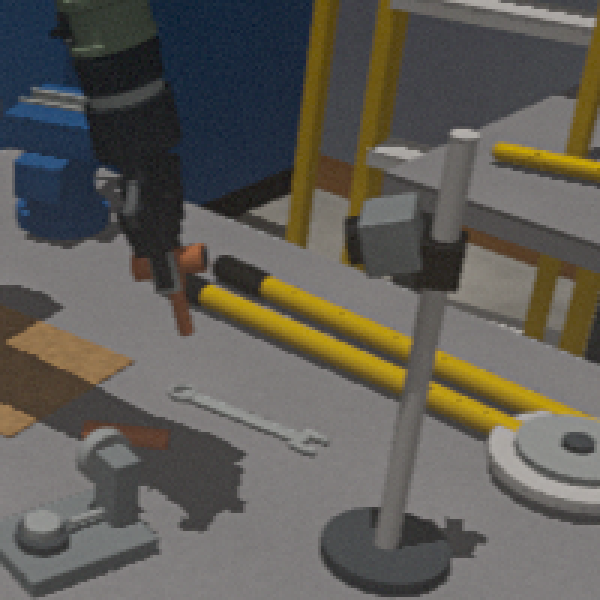

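View pics/t3.png

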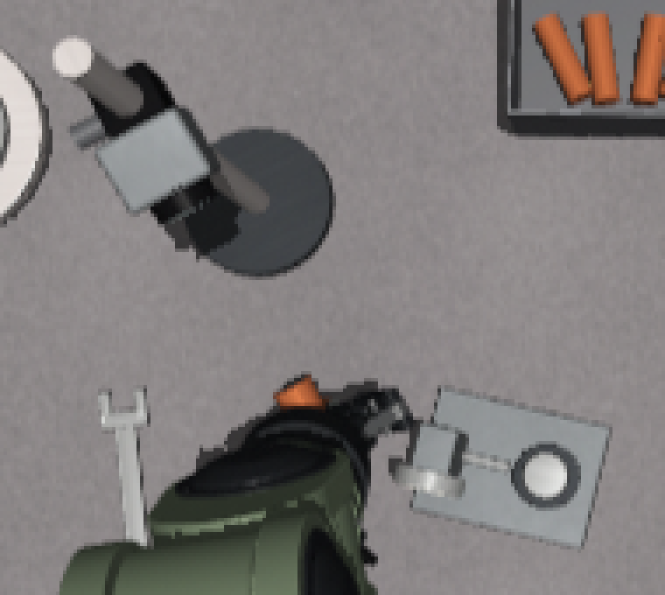

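View pics/wf.png

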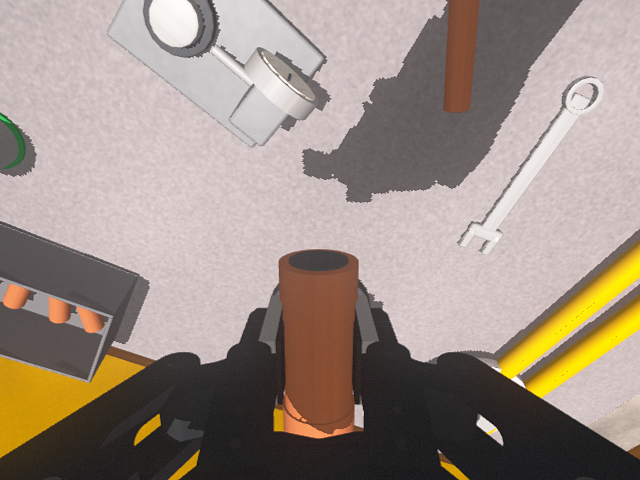

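Run:
```python
from plan import *
fs=grab_frame("scene");f=wrist()
V,p=viewframe(.498,[.6875,.269,.318])
c,e=tri([ray(fs,[376.1,165.3]),ray(f,[318.7,348.4])]); print("centre in view frame",V.T@(c-p),e)
s=get_state();print(s["clock"],s["joint_velocities"].round(4),s["finger_gap"])
print(sign_off(),get_state()["clock"])
```

```text
centre in view frame [0.00063615 0.00031763 0.00629504] [np.float64(0.002442584571436642), np.float64(0.0024425845714365238)]
16.4583 [ 0.0013 -0.0003  0.0018 -0.0008 -0.0002  0.0021] 0.25847428470676515
the job is handed in; nothing more can be done
the job is handed in; nothing more can be done
```

I lifted the copper tee out of the jig and pressed its foot on the gauge plunger. I then held it in front of the inspection lens and signed off at about 16.5 s; no verdict is reported.

- **Choice of tee:** The copper one in the end socket, wrist pixel (294, 244). The blue tees at (297, 35) and (460, 86) and the green one at (310, 374) were ruled out by colour.
- **Plunger:** I pressed until the tool stopped moving and the force rose to about 20 N, well above the 6 N spring. I read that as the plunger being fully down. It was held there for over 0.5 s, and later pictures show the plunger standing up again.
- **Final hold:** Measured from the scene and wrist views, the middle of the cross tube is about 1 mm, 0 mm and 6 mm from the target along the view axes, against a limit of 20 mm. The arm was at rest and the grip opening had not changed.
- **Tilt and roll:** I did not measure these on their own. I judged them from the tee sitting the same way in the fingers before and after the press, and from the scene view.
- **Disagreements:**
  - The wrist camera put the lens about 4 mm lower than the scene and top pair did, so I used a value in between.
  - The scene picture showed the tee about 3 pixels higher than expected, which is the 6 mm above.
- **Everything else:** The lens showed no shift in the scene view. I did not measure the other pieces again afterwards, but nothing looked moved in the pictures taken.

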